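Hang the document case back in its gap

ROBOT

A 6-joint arm with a two-finger parallel gripper is mounted at the origin on the work surface. World frame = base frame: x ahead of the robot, y to its left, z up, the work surface at z = 0. Lengths are in m, angles in degrees, forces in N, time in s.
With the tool pointing down it reaches from about 0.3 to 1 m from the base axis. Payload 5.1 kg.
Tool frame: the origin (TCP) lies between the finger pads; the fingertips stand 22 mm ahead of it and the grasp point (between the pads) lies 3 mm ahead of it; z points along the fingers, y is the direction in which the jaws open and shut (so a half turn about z gives the same grasp; the last joint's range is limited). The gripper opens to 95 mm and grips with 3 to 60 N. Pads are 20 mm wide; open, the fingers measure 119 mm over their backs; the gripper's body (75 mm by 180 mm) begins 59 mm behind the grasp point.
Start: joints at [-71.54, 7.093, 94.555, -0, 78.352, -4.733], TCP at [0.256, -0.597, 0.237] pointing down, gripper open.
Joint ranges: [-149.61, 149.61], [-58.7, 133.49], [1.44, 155.28], [-77.14, 257.14], [18.33, 153.61], [-166.67, 166.67]. Speed limits (degrees/s): [147.25, 147.25, 180, 180, 180, 180].

INTERFACE

Orientations are given as a 3x3 rotation matrix whose columns are the frame's x, y, z axes.
In Python, from workcell import status, camera, r gives the robot as it stands.
- The arm moves only by the tool carry_out, never from a script. Its argument "increments" is a list of rows, each an object with "linear": the shift along the tool's x, y, z in units of 40 mm (1.0 is 40 mm), a list of three; "rotation": the turn, a rotation vector about the tool's x, y, z in units of 5 degrees (1.0 is 5 degrees), a list of three; "gripper": the opening, from 0 (shut) to 1 (fully open). A call has exactly 10 rows; each row shifts and turns the commanded pose from where the row before left it, along the tool's axes as they then stand; what a row does not reach is not made up. A row lasts 1/8 s, in which the tool goes at most 62.5 mm and 10.7 degrees, less where a joint would pass 70% of its speed; a pose out of reach is approached as far as the arm can. A call is refused whole if a number of a shift passes 1 or a number of a turn 1, either way. A call with a gripper value outside its range is refused whole. The fingers move at their own pace and stop on an object; the grip force is fixed at half the most. Time passes only in rows, so rows that do not move let the fingers close, or fill a call up. It gives the time, the measured TCP pose, the force and the opening at its end, in the units of the state.
- status.get_obs(): the state, without advancing time (a new reading comes with each control period).
- camera(name): name is "scene" or "side" or "wrist"; returns a dict with "pixels" (420x560x3 uint8, red, green, blue), "fx", "fy", "cx", "cy" (pixels), "k1" (the pictures are not rectified: a ray, as slopes to the right and down, at radius r is drawn at 1 + k1 r^2 times it, then the intrinsics apply), "world_to_cam" (4x4, takes a point from world to camera coordinates). Camera axes: x right, y down, z forward; pixel columns grow to the right and rows downward; lengths in m; the calibration is good to about 2 mm. A picture is of the moment at which its call begins. There is no depth.
- r.close_job(): hands the job in, once; it reports no verdict.
The state is a dict: "time": time; "joint_positions": joint angles; "joint_vel": joint speeds; "joint_torque": joint torques, N m; "eef_pos": TCP position; "orientation": TCP orientation; "contact_force": force on the tool from outside, world axes, zero at the start; "moment": the same for the moment, N m; "grip_width": finger opening in m.
Only numpy, scipy, OpenCV 4.12 (cv2) and the standard library are available. Lean on these libraries where they do the work, as an engineer would, in place of code of your own. Each camera call takes 0.05 s, during which the arm holds its last target.

TASK

Take the document case out of the desktop sorter by its tab and lower it gently into the middle of the wide gap between the hanging cases on the rack, until its hooks rest on the plain tops of both rails. Still holding it, slide it lightly along the rails to the left (seen from the robot) until you feel both hooks drop fully into the pair of notches, and let go of it there. The case on that side may be nudged along a little, but all the hanging cases must stay hung in their places, nothing may be forced or dropped, and the mug, tin and drive are to be left alone.

Things in the scene. Friction and masses are not known exactly. Their poses are not given: they have to be found in the camera images.
- case: Document case to hang: rigid kraft-brown board box 180 (x) x 20 (y) mm, z -85 to +6 mm, about 300 g (0.8 to 1.25 times), standing upright in the sorter at the start. Steel hook arms at both x ends, a flat tab on top. Origin: midway between the undersides of its two hook arms; z up when it hangs. On plain rail its origin is 125 mm above the desk, in the notches 120 mm.
- case_tab (a point): Point to grip in the stiff flat grey tab of case, 36 mm above its origin. The tab is 40 mm along x, 10 mm thick along y, from z = 6 to 51 mm in the case frame (45 mm above the board).
- case_near_hook (a point): Middle of the underside of the steel hook arm at the -x end of case, 98 mm from its origin: it bears on the near rail. The arm is 6 mm wide (y), 6 mm high (z 0 to 6), from 90 to 111 mm off the case's middle; its tip (106 to 111 mm) turns down to z = -12 mm.
- case_far_hook (a point): The same at the +x end, for the far rail.
- rack: Hanging rack fixed to the desk: foot plate 215 x 250 x 8 mm, corner posts, two level steel rails along its y at x = +-98 mm, 6 mm thick, flat tops 125 mm above the desk. Each rail has ONE square-edged notch, 9.5 mm wide (y), 5 mm deep, the two straight across from one another, at an untracked y anywhere from +5 to +15.5 mm. Origin: centre of underside, on the desk.
- rail_mid (a point): Point midway between the two rails at rail-top height: x = y = 0, z = 125 mm in the rack frame, axes as the rack's. NOT the notch: that is 5 to 15.5 mm off towards +y.
- right_near: Neighbour hanging on plain rail: same shape, origin and axes as case, but its tab is at x = +52 mm instead of 0. On the gap's -y side, 25.5 to 28 mm from the rack's middle: the gap is 31 to 36 mm wide.  Loose, about 300 g: a few N swing it or slide it along.
- left_near: Neighbour hanging on plain rail: same shape, origin and axes as case, but its tab is at x = -52 mm. On the gap's +y side, likewise. The case may have to push it along by up to 12 mm to reach the notches. Loose, about 300 g: a few N swing it or slide it along.
- right_end: Neighbour hanging on plain rail: same shape, origin and axes as case, but its tab is at x = -52 mm. Beyond right_near, 64 to 68 mm from the rack's middle; too close to it for the case to fit between. Loose, about 300 g: a few N swing it or slide it along.
- left_end: Neighbour hanging on plain rail: same shape, origin and axes as case, but its tab is at x = +52 mm. Beyond left_near, likewise on the +y side. Loose, about 300 g: a few N swing it or slide it along.
- sorter: Black desktop sorter fixed to the desk: base 200 x 130 x 6 mm, origin at the centre of its underside, four walls 61 mm high along its x. The case stands in the 26 mm wide middle slot, its origin 91 mm above the desk, with low stops off its ends; thin booklets fill the side slots. Lift it straight up by 80 mm to clear the walls.
- mug: White mug, 76 mm across, 85 mm high, origin under its centre. Bystander.
- tin: Flat round steel tin, 60 mm across, 35 mm high, origin under its centre. Bystander.
- drive: Black flat external drive, 75 x 110 x 18 mm, origin under its centre. Bystander.
There are look-alikes about, which are no part of the job. What is shaped like the left_near but purple is not meant.

How it is judged (in metres and radians):
On the way, in this order (a step that is already met when the one before it is completed fails the run):
1. the case is lifted clear of the sorter (z of case in the frame of sorter above 0.155 m and contact force between the fingers and case above 0.5 N), for 0.1 s.
2. held by the gripper between the two middle neighbours, the case rests with its hooks on the plain rail tops (within 2 mm of their height, bearing on the rack with over 0.5 N) (z of case in the frame of rail_mid between -0.002 and 0.002 m and contact force between case and rack above 0.5 N and contact force between the fingers and case above 0.5 N and y of case in the frame of right_near above 0.012 m and y of case in the frame of left_near below -0.012 m), for 0.1 s.
At the end, for the whole second after the job is handed in: Both hook arms lie in the notches (undersides 3 to 7.5 mm below the rail tops), between the two middle neighbours, upright within 0.15 rad, at rest and released; all four neighbours hang with hooks on the rails, within 20 mm of where they were, tilted under 0.25 rad (z of case_near_hook in the frame of rail_mid between -0.0075 and -0.003 m and x of case_near_hook in the frame of rail_mid between -0.106 and -0.09 m and z of case_far_hook in the frame of rail_mid between -0.0075 and -0.003 m and x of case_far_hook in the frame of rail_mid between 0.09 and 0.106 m and y of case in the frame of right_near above 0.012 m and y of case in the frame of left_near below -0.012 m and distance of each of right_near, left_near, right_end, left_end from where it was at the start of the episode below 0.02 m and z of right_near in the frame of rail_mid between -0.003 and 0.004 m and angle between each of right_near, left_near, right_end, left_end's own z axis and vertical below 0.25 rad and z of left_near in the frame of rail_mid between -0.003 and 0.004 m and z of right_end in the frame of rail_mid between -0.003 and 0.004 m and z of left_end in the frame of rail_mid between -0.003 and 0.004 m and linear speed of case below 0.03 m/s and angular speed of case below 0.4 rad/s and angle between case's own z axis and vertical below 0.15 rad and contact force between the fingers and case below 0.05 N); the robot touches nothing.
It fails at once if the case presses on the rack with more than 25 N (contact force between case and rack above 25 N).
It fails at once if the case presses on a neighbour with more than 12 N (contact force between case and right_near above 12 N or contact force between case and left_near above 12 N or contact force between case and right_end above 12 N or contact force between case and left_end above 12 N).
It fails at once if a neighbour is dislodged: lifted or dropped by more than 8 mm, or moved by more than 30 mm (distance of any of right_near, left_near, right_end, left_end from where it was at the start of the episode above 0.03 m or z of any of right_near, left_near, right_end, left_end in the frame of rail_mid below -0.008 m or z of any of right_near, left_near, right_end, left_end in the frame of rail_mid above 0.008 m).
It fails at once if the case is dropped (falls free of the fingers faster than 0.45 m/s, about 10 mm of fall) (contact force between the fingers and case below 0.05 N and linear speed of case above 0.45 m/s).
It fails at once if the mug, tin or drive is moved by more than 15 mm (distance of any of mug, tin, drive from where it was at the start of the episode above 0.015 m).
It also fails if it takes over 56 s, if anything falls off the work surface, if the arm or the gripper's body presses on something with over 40 N, if the wrist force passes 120 N, or if a joint passes its speed limit or range.

## Working session

There is one attempt and no reset: what is moved stays moved. The work goes in short steps, Python scripts to look and compute and a tool call to move; the robot and the scene stay as the last step left them, time stands still between calls to the robot, and variables do not carry over. Pictures are saved under pics/ and viewed, and the job is handed in when it is done.

Besides the shell and the picture viewer there is one more tool, called after "Emit:" as name(argument=value, ...) on one line, values as JSON. carry_out: Moves the arm, as the interface text tells. Its arguments: {"type":"object","properties":{"increments":{"type":"array","items":{"type":"object","properties":{"linear":{"type":"array","items":{"type":"number"}},"rotation":{"type":"array","items":{"type":"number"}},"gripper":{"type":"number"}}}}},"required":["increments"]}

```bash
mkdir -p pics
cat > h.py <<'E'
import numpy as np, cv2
from workcell import status, camera, r
def snap(n,f):
    c=camera(n); cv2.imwrite('pics/'+f,cv2.cvtColor(c['pixels'],cv2.COLOR_RGB2BGR))
    np.save('pics/'+f+'.npy',np.array([c],dtype=object),allow_pickle=True); return c
def load(f): return np.load('pics/'+f+'.npy',allow_pickle=True)[0]
def ray(c,u,v):
    K=np.array([[c['fx'],0,c['cx']],[0,c['fy'],c['cy']],[0,0,1.]])
    p=cv2.undistortPoints(np.array([[[u,v]]],float),K,np.array([c['k1'],0,0,0,0.]))[0,0]
    # model check: drawn = s*(1+k1 r^2), r undistorted -> opencv model
    M=np.array(c['world_to_cam']); R=M[:3,:3];t=M[:3,3]
    return -R.T@t, R.T@np.array([p[0],p[1],1.])
def onz(c,u,v,z):
    o,d=ray(c,u,v); return o+d*(z-o[2])/d[2]
def proj(c,P):
    M=np.array(c['world_to_cam']); q=M[:3,:3]@np.array(P)+M[:3,3]
    a,b=q[0]/q[2],q[1]/q[2]; s=1+c['k1']*(a*a+b*b)
    return np.array([c['cx']+c['fx']*a*s,c['cy']+c['fy']*b*s])
def tri(*obs):
    A=np.zeros((3,3));b=np.zeros(3)
    L=[]
    for c,u,v in obs:
        o,d=ray(c,u,v);d=d/np.linalg.norm(d);P=np.eye(3)-np.outer(d,d);A+=P;b+=P@o;L.append((o,P))
    x=np.linalg.solve(A,b); return x,[np.linalg.norm(P@(x-o)) for o,P in L]
E
python3 - <<'E'
from h import *
o=status.get_obs()
for k,v in o.items(): print(k,np.round(v,4).tolist())
for n in ('scene','side','wrist'):
    c=snap(n,n+'0.png'); print(n,c['fx'],c['k1'],np.round(c['world_to_cam'],3).tolist())
E
```

```text
time 0.0
joint_positions [-71.5387, 7.1351, 94.6332, -0.0008, 78.3518, -4.7322]
joint_vel [0.0551, -0.0293, -0.0022, -0.0443, -0.0492, 0.0042]
joint_torque [0.0011, -41.7601, -35.9929, 0.0776, 0.0492, -0.0002]
eef_pos [0.2558, -0.5969, 0.2354]
orientation [[0.9192, 0.3938, -0.0007], [0.3938, -0.9192, 0.002], [0.0002, -0.0021, -1.0]]
contact_force [-0.0763, 0.2931, 0.8955]
moment [-0.0058, 0.0216, -0.0156]
grip_width 0.0954
scene 482.48131779772484 -0.139796734160303 [[-0.823, 0.567, -0.022, 0.49], [0.374, 0.514, -0.772, -0.041], [-0.426, -0.644, -0.635, 1.439], [0.0, 0.0, 0.0, 1.0]]
side 519.7845016697261 -0.14751983905681787 [[0.998, -0.061, 0.008, -0.544], [-0.042, -0.775, -0.631, -0.022], [0.044, 0.63, -0.776, 1.538], [0.0, 0.0, 0.0, 1.0]]
wrist 298.9443505663524 -0.008944444813049934 [[0.394, -0.919, -0.002, -0.649], [-0.883, -0.379, 0.277, -0.033], [-0.255, -0.107, -0.961, 0.391], [0.0, 0.0, 0.0, 1.0]]
```

View pics/scene0.png

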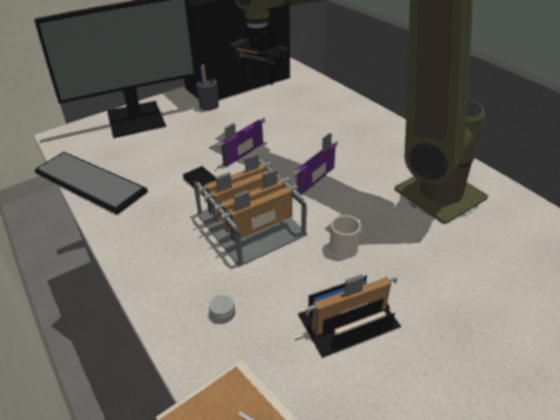

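View pics/side0.png

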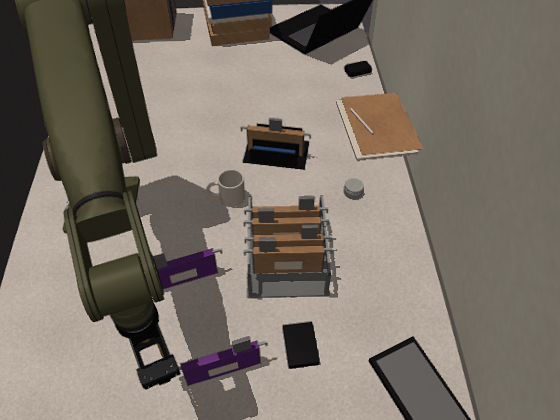

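View pics/wrist0.png

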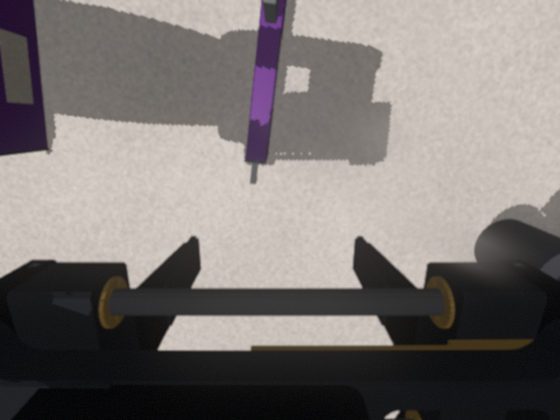

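Run:
```python
import cv2
s=cv2.imread('pics/side0.png'); c=cv2.imread('pics/scene0.png')
cv2.imwrite('pics/s_rack.png',cv2.resize(s[185:305,230:350],None,fx=5,fy=5,interpolation=cv2.INTER_CUBIC))
cv2.imwrite('pics/s_sort.png',cv2.resize(s[105:185,230:330],None,fx=7,fy=7,interpolation=cv2.INTER_CUBIC))
cv2.imwrite('pics/c_rack.png',cv2.resize(c[145:265,180:320],None,fx=5,fy=5,interpolation=cv2.INTER_CUBIC))
cv2.imwrite('pics/c_sort.png',cv2.resize(c[260:360,290:410],None,fx=6,fy=6,interpolation=cv2.INTER_CUBIC))
```

```text
(no output)
```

View pics/s_rack.png

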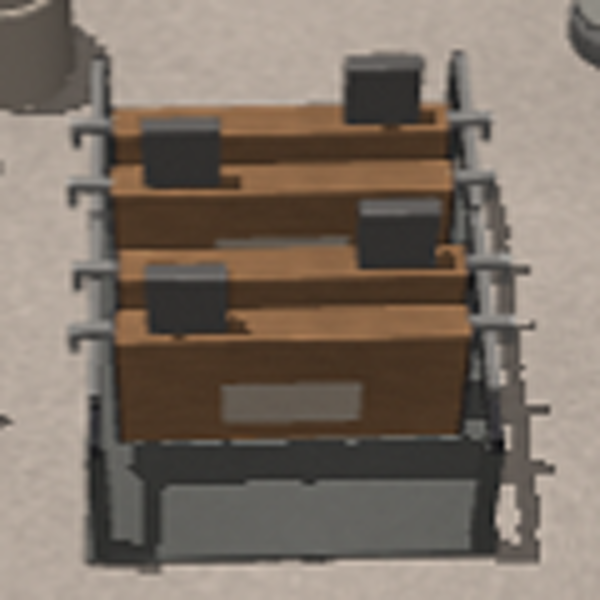

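View pics/s_sort.png

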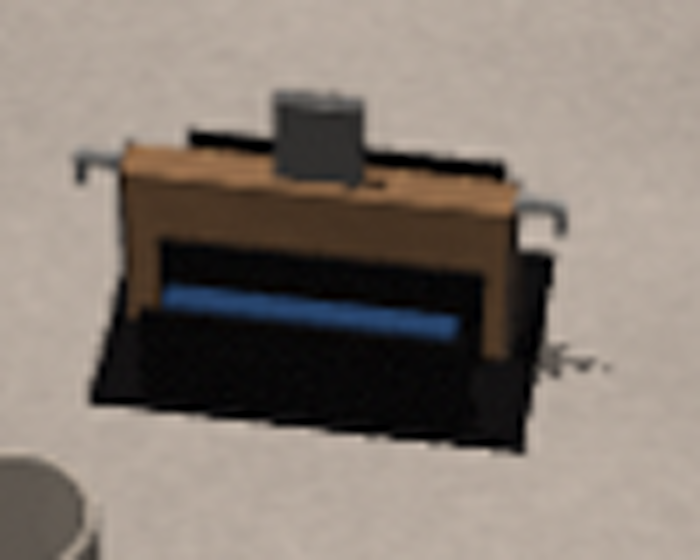

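View pics/c_rack.png

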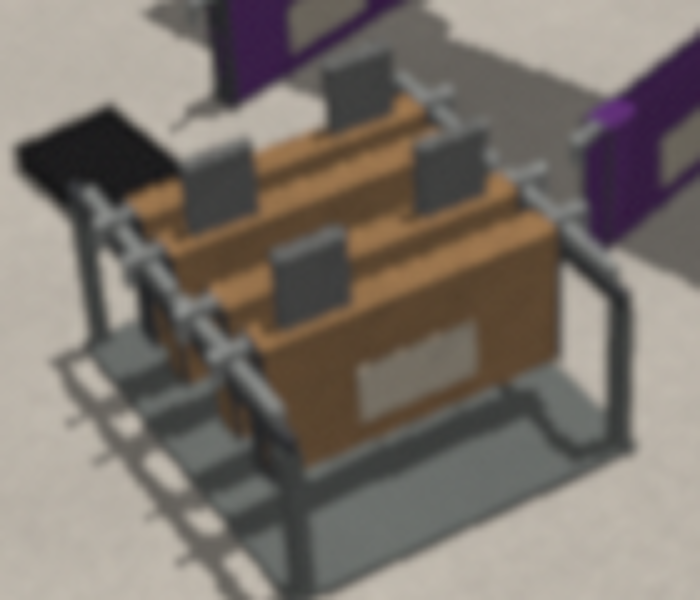

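View pics/c_sort.png

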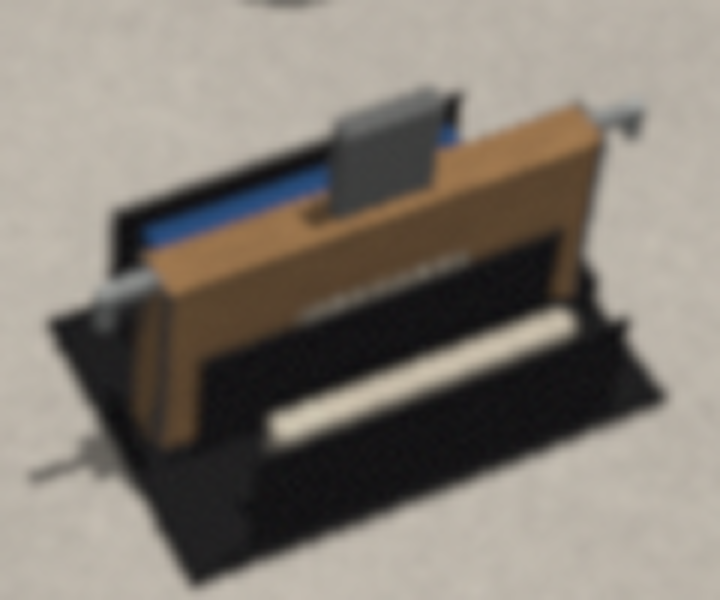

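Run:
```python
from h import *
s=load('side0.png'); c=load('scene0.png')
S=lambda u,v:onz(s,230+u/7-.5+.07,105+v/7-.5+.07,0.097)
P=[S(*p) for p in [(123,146),(124,180),(518,187),(516,217)]]
print('side top',np.round(P,4).tolist(), np.mean(P,0))
d=(P[2]+P[3]-P[0]-P[1]);print(np.linalg.norm(d)/2,np.degrees(np.arctan2(d[1],d[0])))
C=lambda u,v:onz(c,290+u/6-.42,260+v/6-.42,0.097)
P=[C(*p) for p in [(145,250),(182,293),(575,106),(603,133)]]
print('scene top',np.round(P,4).tolist(), np.mean(P,0))
d=(P[2]+P[3]-P[0]-P[1]);print(np.linalg.norm(d)/2,np.degrees(np.arctan2(d[1],d[0])))
# rack: board tops at z .131, side
for f,rows in (('side',[[(112,108),(112,132),(448,105),(448,125)],[(112,166),(112,193),(452,160),(452,183)],[(120,252),(120,281),(467,247),(467,275)],[(117,312),(117,342),(470,305),(470,335)]]),):
  for q in rows:
    P=np.array([onz(s,230+u/5-.4,185+v/5-.4,0.131) for u,v in q]); d=P[2]+P[3]-P[0]-P[1]
    print(np.round(P.mean(0),4),np.linalg.norm(d)/2,np.degrees(np.arctan2(d[1],d[0])))
print(onz(s,243,177,0))
```

```text
side top [[0.448, 0.2169, 0.097], [0.4481, 0.1943, 0.097], [0.6221, 0.1804, 0.097], [0.6195, 0.1609, 0.097]] [0.53442297 0.18813845 0.097     ]
0.17619976657348901 -11.43660088750442
scene top [[0.6144, 0.1633, 0.097], [0.6157, 0.186, 0.097], [0.4446, 0.2031, 0.097], [0.4456, 0.2189, 0.097]] [0.53010678 0.19282633 0.097     ]
0.17378863925492982 167.9353377725708
[ 0.5441 -0.1524  0.131 ] 0.17664470215322123 -2.0183774414936715
[ 0.5427 -0.1912  0.131 ] 0.1756184368557586 -1.4283911056282879
[ 0.5447 -0.2478  0.131 ] 0.17449360206238812 -2.0496331085052955
[ 0.5422 -0.2844  0.131 ] 0.17446941777203762 -1.8112552865667086
[0.42884601 0.08752618 0.        ]
```

Run:
```python
from h import *
w=load('wrist0.png'); o=status.get_obs()
R=np.array(o['orientation']);p=np.array(o['eef_pos']); M=np.array(w['world_to_cam'])
T=np.eye(4);T[:3,:3]=R;T[:3,3]=p
X=np.linalg.inv(M@T);print(np.round(X,4).tolist());np.save('camtool.npy',X)
print('see dirs',[np.round(onz(w,u,v,0.0),3).tolist() for u,v in((280,210),(0,0),(559,0),(280,0),(280,230))])
```

```text
[[-0.0002, -0.9608, -0.2772, 0.0771], [1.0, -0.0, -0.0004, 0.0003], [0.0004, -0.2772, 0.9608, -0.1482], [0.0, 0.0, 0.0, 1.0]]
see dirs [[0.224, -0.616, 0.0], [0.326, -0.228, 0.0], [0.574, -0.806, 0.0], [0.449, -0.519, 0.0], [0.198, -0.627, 0.0]]
```

```bash
cat >> h.py <<'E'
import json
def plan(pos,yaw,n,dec=2,grip=1,fix=True):
    """n equal rows from measured pose; prints rows in tool units"""
    from scipy.spatial.transform import Rotation as Ro
    o=status.get_obs();R=np.array(o['orientation']);p=np.array(o['eef_pos'])
    if yaw is None: yaw=np.degrees(np.arctan2(R[1,0],R[0,0]))
    a=np.radians(yaw); Rt=np.array([[np.cos(a),np.sin(a),0],[np.sin(a),-np.cos(a),0],[0,0,-1.]])
    rv=Ro.from_matrix(R.T@Rt).as_rotvec(degrees=True)
    step=rv/n; d=(np.array(pos)-p)/n; rows=[];cur=Ro.from_matrix(R)
    for i in range(n):
        l=cur.inv().apply(d)/0.04; rows.append((np.round(l,dec).tolist(),np.round(step/5,dec).tolist()))
        cur=cur*Ro.from_rotvec(step,degrees=True)
    print('rv',np.round(rv,2),'d',np.round(np.array(pos)-p,4))
    for q in rows: print(q)
E
python3 - <<'E'
from h import *
plan([0.465,-0.22,0.30],-1.8,10)
E
```

```text
rv [-9.000e-02  1.000e-02  2.499e+01] d [0.2092 0.377  0.0643]
([0.85, -0.66, -0.16], [-0.0, 0.0, 0.5])
([0.82, -0.7, -0.16], [-0.0, 0.0, 0.5])
([0.79, -0.73, -0.16], [-0.0, 0.0, 0.5])
([0.76, -0.77, -0.16], [-0.0, 0.0, 0.5])
([0.72, -0.8, -0.16], [-0.0, 0.0, 0.5])
([0.69, -0.83, -0.16], [-0.0, 0.0, 0.5])
([0.65, -0.86, -0.16], [-0.0, 0.0, 0.5])
([0.61, -0.89, -0.16], [-0.0, 0.0, 0.5])
([0.57, -0.91, -0.16], [-0.0, 0.0, 0.5])
([0.53, -0.94, -0.16], [-0.0, 0.0, 0.5])
```

Emit:
carry_out(increments=[{"linear": [0.85,-0.66,-0.4],"rotation": [0,0,0.5],"gripper": 1},{"linear": [0.82,-0.7,-0.4],"rotation": [0,0,0.5],"gripper": 1},{"linear": [0.79,-0.73,-0.4],"rotation": [0,0,0.5],"gripper": 1},{"linear": [0.76,-0.77,-0.4],"rotation": [0,0,0.5],"gripper": 1},{"linear": [0.72,-0.8,0],"rotation": [0,0,0.5],"gripper": 1},{"linear": [0.69,-0.83,0],"rotation": [0,0,0.5],"gripper": 1},{"linear": [0.65,-0.86,0],"rotation": [0,0,0.5],"gripper": 1},{"linear": [0.61,-0.89,0],"rotation": [0,0,0.5],"gripper": 1},{"linear": [0.57,-0.91,0],"rotation": [0,0,0.5],"gripper": 1},{"linear": [0.53,-0.94,0],"rotation": [0,0,0.5],"gripper": 1}])

```text
time: 1.4
eef_pos: [0.4645, -0.2186, 0.3004]
orientation: [[0.999, -0.033, -0.0], [-0.033, -0.999, 0.0], [-0.0, -0.0, -1.0]]
contact_force: [0.5, -0.1, -0.1]
grip_width: 0.0949
```

Run:
```python
from h import *
c=snap('wrist','w1.png'); o=status.get_obs(); print(o['time'],o['eef_pos'],o['joint_vel'])
cv2.imwrite('pics/w1b.png',cv2.resize(cv2.imread('pics/w1.png')[0:300,80:480],None,fx=2,fy=2,interpolation=cv2.INTER_CUBIC))
```

```text
1.45 [ 0.46622082 -0.21498681  0.30039915] [ -3.70824003   0.20131112  -0.19842563  -2.75393226  -0.12808724
 -10.53760745]
```

View pics/w1b.png

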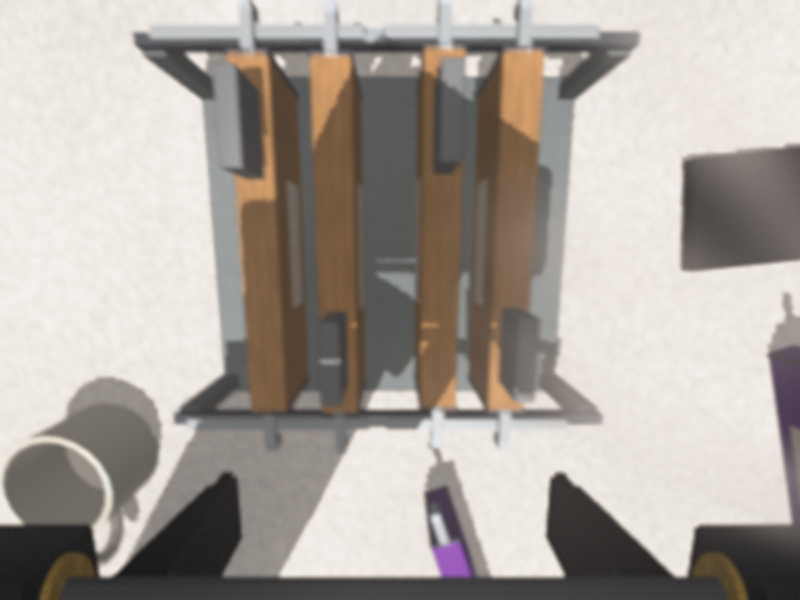

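Run:
```python
from h import *
for i in range(3): c=snap('wrist','w2.png')
o=status.get_obs(); print(o['time'],o['eef_pos'],np.round(o['joint_vel'],2))
im=cv2.imread('pics/w2.png')
a=cv2.resize(im[0:60,130:410],None,fx=2.8,fy=2.8,interpolation=cv2.INTER_CUBIC)
b=cv2.resize(im[175:235,130:410],None,fx=2.8,fy=2.8,interpolation=cv2.INTER_CUBIC)
cv2.imwrite('pics/w2b.png',np.vstack([a,b]))
```

```text
1.6 [ 0.46421451 -0.21957975  0.30036469] [-1.8   0.03 -0.08 -0.2   0.08 -0.18]
```

View pics/w2b.png

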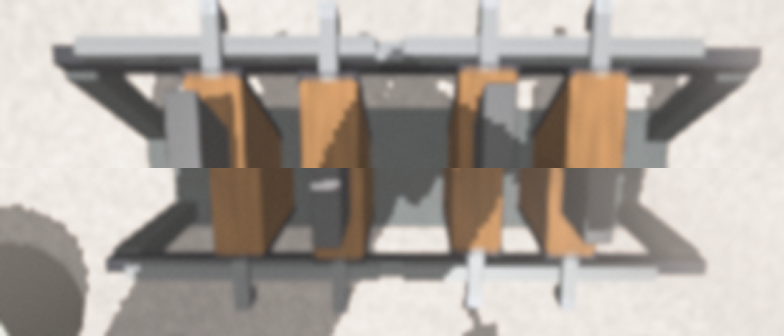

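Run:
```python
from h import *
c=load('w2.png')
f=lambda u,v,z:np.round(onz(c,130+u/2.8-.32,v/2.8-.32,z),4)
n=lambda u,v,z:np.round(onz(c,130+u/2.8-.32,175+(v-168)/2.8-.32,z),4)
print('far hooks');F=[f(u,20,.131) for u in (209,328,488,598)];print(F)
print('near hooks');N=[n(u,290,.131) for u in (243,340,475,567)];print(N)
print('notch far',[f(u,50,.125) for u in (374,402)])
print('rail far ends',f(62,50,.125),f(755,58,.125),'near',n(112,265,.125),n(703,265,.125))
print('rail v',f(400,45,.125),n(400,268,.125))
for a,b in zip(F,N): print((a+b)/2, np.degrees(np.arctan2(a[1]-b[1],a[0]-b[0])))
```

```text
far hooks
[array([ 0.6467, -0.1575,  0.131 ]), array([ 0.6455, -0.197 ,  0.131 ]), array([ 0.644, -0.25 ,  0.131]), array([ 0.6431, -0.2865,  0.131 ])]
near hooks
[array([ 0.4403, -0.1517,  0.131 ]), array([ 0.4392, -0.1904,  0.131 ]), array([ 0.4376, -0.2442,  0.131 ]), array([ 0.4366, -0.2809,  0.131 ])]
notch far [array([ 0.6381, -0.2117,  0.125 ]), array([ 0.6378, -0.2212,  0.125 ])]
rail far ends [ 0.6413 -0.1052  0.125 ] [ 0.6322 -0.3419  0.125 ] near [ 0.4504 -0.0984  0.125 ] [ 0.4437 -0.3367  0.125 ]
rail v [ 0.6393 -0.2206  0.125 ] [ 0.4459 -0.2145  0.125 ]
[ 0.5435 -0.1546  0.131 ] -1.6096322248882533
[ 0.54235 -0.1937   0.131  ] -1.8323955917755665
[ 0.5408 -0.2471  0.131 ] -1.6096322248882533
[ 0.53985 -0.2837   0.131  ] -1.5534031241682076
```

Run:
```python
from h import *
plan([0.463,0.204,0.26],-11.7,10)
```

```text
rv [1.000e-02 4.000e-02 1.001e+01] d [-0.0012  0.4236 -0.0404]
([-0.03, -1.06, 0.1], [0.0, 0.0, 0.2])
([-0.05, -1.06, 0.1], [0.0, 0.0, 0.2])
([-0.07, -1.06, 0.1], [0.0, 0.0, 0.2])
([-0.09, -1.06, 0.1], [0.0, 0.0, 0.2])
([-0.11, -1.05, 0.1], [0.0, 0.0, 0.2])
([-0.13, -1.05, 0.1], [0.0, 0.0, 0.2])
([-0.14, -1.05, 0.1], [0.0, 0.0, 0.2])
([-0.16, -1.05, 0.1], [0.0, 0.0, 0.2])
([-0.18, -1.04, 0.1], [0.0, 0.0, 0.2])
([-0.2, -1.04, 0.1], [0.0, 0.0, 0.2])
```

Emit:
carry_out(increments=[{"linear": [-0.03,-1,0.1],"rotation": [0,0,0.2],"gripper": 1},{"linear": [-0.05,-1,0.1],"rotation": [0,0,0.2],"gripper": 1},{"linear": [-0.07,-1,0.1],"rotation": [0,0,0.2],"gripper": 1},{"linear": [-0.09,-1,0.1],"rotation": [0,0,0.2],"gripper": 1},{"linear": [-0.11,-1,0.1],"rotation": [0,0,0.2],"gripper": 1},{"linear": [-0.13,-1,0.1],"rotation": [0,0,0.2],"gripper": 1},{"linear": [-0.14,-1,0.1],"rotation": [0,0,0.2],"gripper": 1},{"linear": [-0.16,-1,0.1],"rotation": [0,0,0.2],"gripper": 1},{"linear": [-0.18,-1,0.1],"rotation": [0,0,0.2],"gripper": 1},{"linear": [-0.2,-1,0.1],"rotation": [0,0,0.2],"gripper": 1}])

```text
time: 2.85
eef_pos: [0.4625, 0.1832, 0.2605]
orientation: [[0.978, -0.207, 0.0], [-0.207, -0.978, -0.0], [0.0, 0.0, -1.0]]
contact_force: [0.4, -0.6, 0.3]
grip_width: 0.0952
```

Run:
```python
from h import *
for i in range(4): c=snap('wrist','w3.png')
o=status.get_obs(); print(o['time'],o['eef_pos'],np.round(o['joint_vel'],2))
im=cv2.imread('pics/w3.png')
cv2.imwrite('pics/w3b.png',cv2.resize(im[0:240,120:440],None,fx=2.5,fy=2.5,interpolation=cv2.INTER_CUBIC))
```

```text
3.05 [0.46230275 0.18249945 0.26029547] [-1.26 -0.67  0.04  0.08  0.08  0.26]
```

View pics/w3b.png

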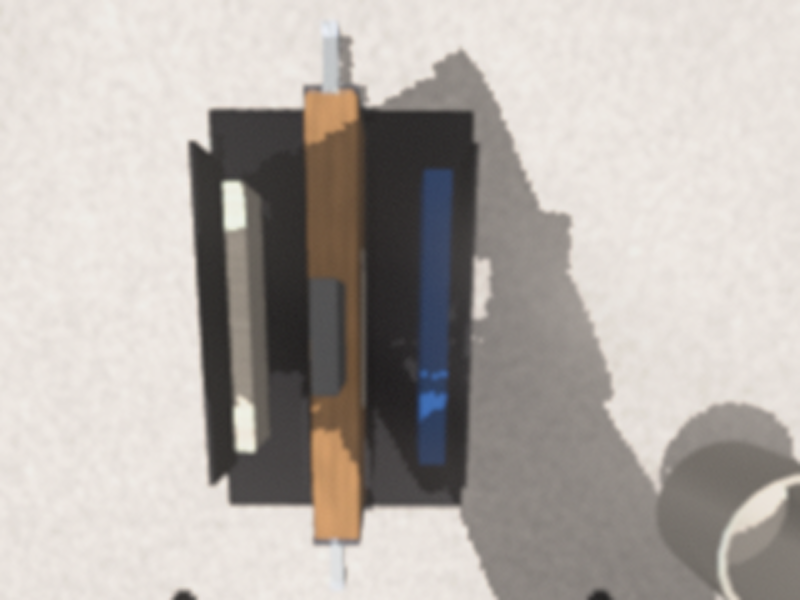

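Run:
```python
from h import *
c=load('w3.png'); 
im=cv2.imread('pics/w3.png'); hsv=cv2.cvtColor(im,cv2.COLOR_BGR2HSV)
f=lambda u,v,z:onz(c,120+u/2.5-.3,v/2.5-.3,z)
P=[f(305,92,.097),f(359,92,.097),f(314,540,.097),f(360,540,.097)]
print(np.round(P,4).tolist(),np.mean(P,0)); d=P[0]+P[1]-P[2]-P[3]; print(np.linalg.norm(d)/2,np.degrees(np.arctan2(d[1],d[0])))
h=f(331,22,.097);n=f(338,588,.097);print('hooks',h,n,(h+n)/2,np.linalg.norm(h-n),np.degrees(np.arctan2(h[1]-n[1],h[0]-n[0])))
T=[f(309,278,.142),f(337,278,.142),f(337,395,.142),f(311,395,.142)];print('tab',np.round(T,4).tolist(),np.mean(T,0))
print(im[100:170:6,240:262:2].mean(2).astype(int))
```

```text
[[0.6193, 0.1825, 0.097], [0.6152, 0.1628, 0.097], [0.4481, 0.2197, 0.097], [0.444, 0.2, 0.097]] [0.53163784 0.19128507 0.097     ]
0.1751668401150828 -12.26032819820715
hooks [0.63964555 0.16790736 0.097     ] [0.42410612 0.21445062 0.097     ] [0.53187584 0.19117899 0.097     ] 0.22050741448350134 -12.18526588867081
tab [[0.5522, 0.1922, 0.142], [0.5503, 0.1829, 0.142], [0.5118, 0.1917, 0.142], [0.5137, 0.2007, 0.142]] [0.53198513 0.19184267 0.142     ]
[[46 56 85 86 87 87 85 89 88 84 88]
 [43 54 82 84 84 85 83 84 85 83 87]
 [43 46 76 82 82 82 82 75 72 81 86]
 [39 42 73 83 83 83 84 73 58 72 84]
 [38 42 74 83 83 82 83 75 58 74 86]
 [35 38 73 81 82 84 82 74 57 73 88]
 [36 38 74 82 82 81 81 75 57 72 84]
 [37 39 72 82 81 82 82 76 57 68 83]
 [39 38 64 82 81 82 82 76 59 68 82]
 [53 38 62 83 83 82 81 78 67 80 85]
 [64 63 64 87 92 92 88 88 89 86 88]
 [67 67 65 87 89 91 87 87 89 86 89]]
```

Run:
```python
from h import *
plan([0.5318,0.1915,0.20],-12.2,4,dec=3)
```

```text
rv [0.06 0.03 0.41] d [ 0.0695  0.009  -0.0603]
([0.414, -0.144, 0.377], [0.003, 0.001, 0.02])
([0.414, -0.145, 0.377], [0.003, 0.001, 0.02])
([0.413, -0.146, 0.377], [0.003, 0.001, 0.02])
([0.413, -0.146, 0.377], [0.003, 0.001, 0.02])
```

Emit:
carry_out(increments=[{"linear": [0.414,-0.145,0.377],"rotation": [0,0,0.02],"gripper": 1},{"linear": [0.414,-0.145,0.377],"rotation": [0,0,0.02],"gripper": 1},{"linear": [0.414,-0.145,0.377],"rotation": [0,0,0.02],"gripper": 1},{"linear": [0.414,-0.145,0.377],"rotation": [0,0,0.02],"gripper": 1},{"linear": [0,0,0.4],"rotation": [0,0,0],"gripper": 0.6},{"linear": [0,0,0.4],"rotation": [0,0,0],"gripper": 0.6},{"linear": [0,0,0.3],"rotation": [0,0,0],"gripper": 0.6},{"linear": [0,0,0.2],"rotation": [0,0,0],"gripper": 0.6},{"linear": [0,0,0],"rotation": [0,0,0],"gripper": 0.6},{"linear": [0,0,0],"rotation": [0,0,0],"gripper": 0.6}])

```text
time: 4.3
eef_pos: [0.5321, 0.1924, 0.149]
orientation: [[0.977, -0.211, 0.001], [-0.211, -0.977, 0.0], [0.001, -0.001, -1.0]]
contact_force: [1.1, -0.2, 0.9]
grip_width: 0.0573
```

Run:
```python
from h import *
plan([0.5318,0.1915,0.130],-12.2,3,dec=3)
for n in ('wrist',): snap(n,n+'4.png')
```

```text
rv [-0.03 -0.06  0.01] d [-0.0003 -0.0009 -0.019 ]
([-0.001, 0.008, 0.158], [-0.002, -0.004, 0.001])
([-0.001, 0.008, 0.158], [-0.002, -0.004, 0.001])
([-0.001, 0.008, 0.158], [-0.002, -0.004, 0.001])
```

View pics/wrist4.png

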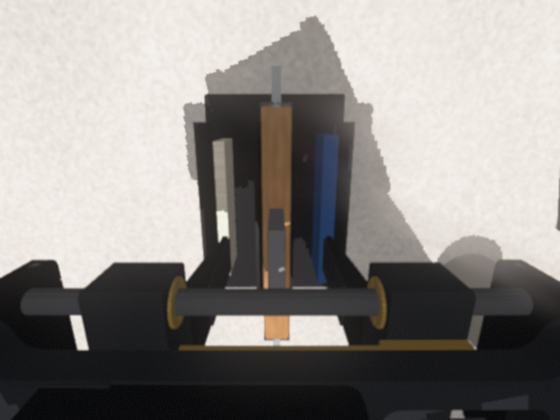

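Emit:
carry_out(increments=[{"linear": [0,0.01,0.16],"rotation": [0,0,0],"gripper": 0.6},{"linear": [0,0.01,0.16],"rotation": [0,0,0],"gripper": 0.6},{"linear": [0,0,0.155],"rotation": [0,0,0],"gripper": 0.6},{"linear": [0,0,0],"rotation": [0,0,0],"gripper": 0.4},{"linear": [0,0,0],"rotation": [0,0,0],"gripper": 0.2},{"linear": [0,0,0],"rotation": [0,0,0],"gripper": 0.1},{"linear": [0,0,0],"rotation": [0,0,0],"gripper": 0},{"linear": [0,0,0],"rotation": [0,0,0],"gripper": 0},{"linear": [0,0,0],"rotation": [0,0,0],"gripper": 0},{"linear": [0,0,0],"rotation": [0,0,0],"gripper": 0}])

```text
time: 5.6
eef_pos: [0.5317, 0.1915, 0.1295]
orientation: [[0.977, -0.211, 0.0], [-0.211, -0.977, 0.0], [0.0, -0.0, -1.0]]
contact_force: [0.1, 0.1, 0.7]
grip_width: 0.0098
```

Emit:
carry_out(increments=[{"linear": [0,0,-0.2],"rotation": [0,0,0],"gripper": 0},{"linear": [0,0,-0.4],"rotation": [0,0,0],"gripper": 0},{"linear": [0,0,-0.5],"rotation": [0,0,0],"gripper": 0},{"linear": [0,0,-0.6],"rotation": [0,0,0],"gripper": 0},{"linear": [0,0,-0.6],"rotation": [0,0,0],"gripper": 0},{"linear": [0,0,-0.6],"rotation": [0,0,0],"gripper": 0},{"linear": [0,0,-0.6],"rotation": [0,0,0],"gripper": 0},{"linear": [0,0,-0.6],"rotation": [0,0,0],"gripper": 0},{"linear": [0,0,-0.5],"rotation": [0,0,0],"gripper": 0},{"linear": [0,0,-0.3],"rotation": [0,0,0],"gripper": 0}])

```text
time: 6.85
eef_pos: [0.5318, 0.1912, 0.3276]
orientation: [[0.977, -0.212, 0.002], [-0.212, -0.977, -0.0], [0.002, -0.0, -1.0]]
contact_force: [0.4, 1.1, -4.3]
grip_width: 0.01
```

Run:
```python
from h import *
c=snap('wrist','w5.png'); o=status.get_obs(); print(o['contact_force'],o['moment'],o['eef_pos'],o['grip_width'])
plan([0.5415,-0.2215,0.325],-1.65,20,dec=2)
```

```text
[-0.36362028  0.3724861  -1.87872801] [ 0.04993801 -0.07049411 -0.04287841] [0.5321914  0.19137214 0.32879526] 0.009686819507879012
rv [ -0.05  -0.21 -10.56] d [ 0.0093 -0.4129 -0.0038]
([0.12, 0.5, 0.0], [-0.0, -0.0, -0.11])
([0.12, 0.5, 0.0], [-0.0, -0.0, -0.11])
([0.11, 0.5, 0.0], [-0.0, -0.0, -0.11])
([0.11, 0.51, 0.0], [-0.0, -0.0, -0.11])
([0.1, 0.51, 0.0], [-0.0, -0.0, -0.11])
([0.1, 0.51, 0.0], [-0.0, -0.0, -0.11])
([0.09, 0.51, 0.0], [-0.0, -0.0, -0.11])
([0.09, 0.51, 0.0], [-0.0, -0.0, -0.11])
([0.08, 0.51, 0.0], [-0.0, -0.0, -0.11])
([0.08, 0.51, 0.0], [-0.0, -0.0, -0.11])
([0.07, 0.51, 0.0], [-0.0, -0.0, -0.11])
([0.07, 0.51, 0.0], [-0.0, -0.0, -0.11])
([0.06, 0.51, 0.0], [-0.0, -0.0, -0.11])
([0.06, 0.51, 0.0], [-0.0, -0.0, -0.11])
([0.05, 0.51, 0.0], [-0.0, -0.0, -0.11])
([0.05, 0.51, 0.0], [-0.0, -0.0, -0.11])
([0.05, 0.51, 0.0], [-0.0, -0.0, -0.11])
([0.04, 0.51, 0.0], [-0.0, -0.0, -0.11])
([0.04, 0.51, 0.0], [-0.0, -0.0, -0.11])
([0.03, 0.52, 0.0], [-0.0, -0.0, -0.11])
```

View pics/w5.png

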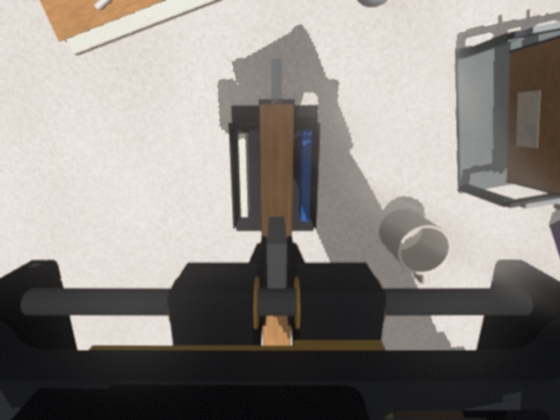

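Emit:
carry_out(increments=[{"linear": [0.05,0.2,0],"rotation": [0,0,-0.05],"gripper": 0},{"linear": [0.1,0.4,0],"rotation": [0,0,-0.1],"gripper": 0},{"linear": [0.15,0.6,0],"rotation": [0,0,-0.15],"gripper": 0},{"linear": [0.15,0.65,0],"rotation": [0,0,-0.15],"gripper": 0},{"linear": [0.14,0.65,0],"rotation": [0,0,-0.15],"gripper": 0},{"linear": [0.12,0.65,0],"rotation": [0,0,-0.15],"gripper": 0},{"linear": [0.12,0.65,0],"rotation": [0,0,-0.15],"gripper": 0},{"linear": [0.11,0.65,0],"rotation": [0,0,-0.15],"gripper": 0},{"linear": [0.1,0.65,0],"rotation": [0,0,-0.15],"gripper": 0},{"linear": [0.1,0.65,0],"rotation": [0,0,-0.15],"gripper": 0}])

```text
time: 8.15
eef_pos: [0.5391, -0.0444, 0.3236]
orientation: [[0.995, -0.095, -0.003], [-0.095, -0.995, 0.0], [-0.003, 0.0, -1.0]]
contact_force: [0.9, -1.0, -2.0]
grip_width: 0.0096
```

Emit:
carry_out(increments=[{"linear": [0.1,0.65,0],"rotation": [0,0,-0.15],"gripper": 0},{"linear": [0.08,0.65,0],"rotation": [0,0,-0.15],"gripper": 0},{"linear": [0.08,0.65,0],"rotation": [0,0,-0.15],"gripper": 0},{"linear": [0.07,0.65,0],"rotation": [0,0,-0.15],"gripper": 0},{"linear": [0.06,0.65,0],"rotation": [0,0,-0.15],"gripper": 0},{"linear": [0.05,0.6,0],"rotation": [0,0,-0.1],"gripper": 0},{"linear": [0.03,0.5,0],"rotation": [0,0,-0.05],"gripper": 0},{"linear": [0,0.2,0],"rotation": [0,0,0],"gripper": 0},{"linear": [0,0,0],"rotation": [0,0,0],"gripper": 0},{"linear": [0,0,0],"rotation": [0,0,0],"gripper": 0}])

```text
time: 9.4
eef_pos: [0.5485, -0.2253, 0.3253]
orientation: [[1.0, -0.016, -0.0], [-0.016, -1.0, 0.0], [-0.0, -0.0, -1.0]]
contact_force: [0.2, -0.1, -4.4]
grip_width: 0.0096
```

Run:
```python
from h import *
for i in range(3):c=snap('wrist','w6.png')
snap('side','side6.png'); snap('scene','scene6.png')
o=status.get_obs(); print(o['time'],o['contact_force'],o['moment'],o['eef_pos'],o['grip_width'])
plan([0.5415,-0.2215,0.325],-1.65,1,dec=3)
s=cv2.imread('pics/side6.png')
cv2.imwrite('pics/s6b.png',cv2.resize(s[140:310,200:400],None,fx=4,fy=3.5,interpolation=cv2.INTER_CUBIC))
```

```text
9.65 [ 0.31894099 -0.46792144 -3.80487465] [ 0.07373057 -0.02556447  0.01298412] [ 0.54860225 -0.225422    0.3254986 ] 0.009852395006736776
rv [ 0.   -0.01  0.73] d [-0.0071  0.0039 -0.0005]
([-0.179, -0.095, 0.012], [0.001, -0.003, 0.146])
```

View pics/w6.png

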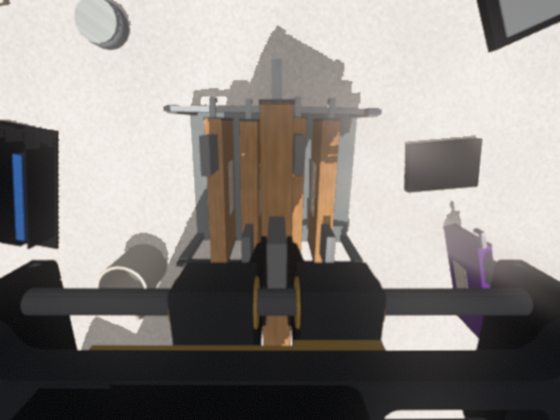

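View pics/s6b.png

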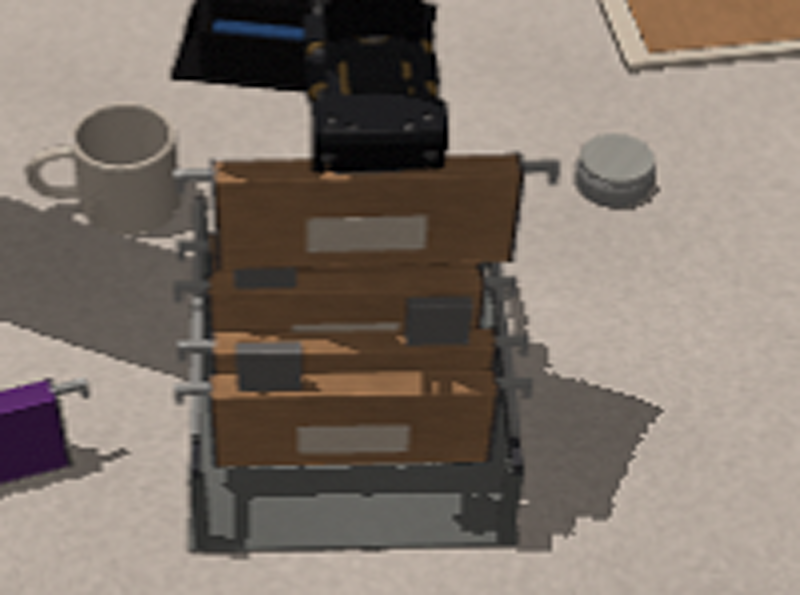

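Run:
```python
from h import *
c=load('w6.png'); o=status.get_obs(); R=np.array(o['orientation']);p=np.array(o['eef_pos'])
def cs(x,y,z): return p+R@np.array([x,-y,0.0385-z])
for q in [(.09,.01,.006),(.09,-.01,.006),(.111,0,.006),(.02,.005,.051),(.02,-.005,.051)]: print(q,proj(c,cs(*q)))
im=cv2.imread('pics/w6.png')
cv2.imwrite('pics/w6b.png',cv2.resize(im[40:270,180:380],None,fx=3.2,fy=2.6,interpolation=cv2.INTER_CUBIC))
```

```text
(0.09, 0.01, 0.006) [257.97928744  98.8138104 ]
(0.09, -0.01, 0.006) [293.06379942  98.8157752 ]
(0.111, 0, 0.006) [275.49600384  58.45008089]
(0.02, 0.005, 0.051) [265.15681016 243.70345015]
(0.02, -0.005, 0.051) [285.57709597 243.70576437]
```

View pics/w6b.png

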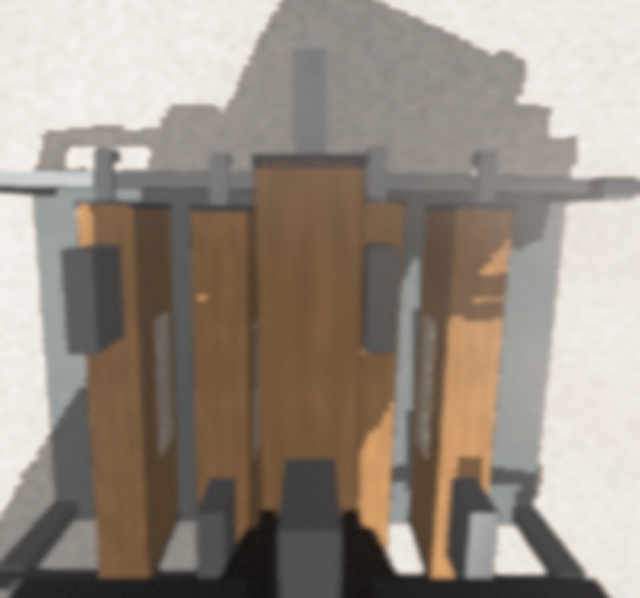

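Run:
```python
from h import *
c=load('w2.png')
f=lambda u,v,z:np.round(onz(c,130+u/2.8-.32,v/2.8-.32,z),4)
n=lambda u,v,z:np.round(onz(c,130+u/2.8-.32,175+(v-168)/2.8-.32,z),4)
im=cv2.imread('pics/w2.png').astype(int)
for u in (240,246,250,254): print(u,[im[v,u].tolist() for v in range(22,32)])
for u in (247,251,255): print(u,[im[v,u].tolist() for v in range(200,214)])
for a,b in [((330,79),(340,256)),((490,73),(478,250)),((212,75),(240,252)),((600,75),(570,252))]:
    A=f(*a,.131);B=n(*b,.131);print(A,B,(A+B)/2,A[0]-B[0])
c=load('w6.png')
g=lambda u,v,z:np.round(onz(c,180+u/3.2-.34,40+v/2.6-.3,z),4)
print(g(222,208,.131),g(385,204,.131),'case far',g(309,157,.3255-.0385+.006),'hookLN,RN',g(219,170,.131),g(377,170,.131))
print('case hook',g(311,100,.293),'rail', g(310,185,.125))
```

```text
240 [[82, 82, 83], [69, 68, 70], [67, 65, 66], [82, 77, 79], [101, 99, 105], [114, 118, 133], [117, 134, 161], [110, 145, 187], [105, 151, 201], [104, 153, 205]]
246 [[209, 206, 205], [209, 205, 204], [204, 202, 200], [191, 188, 185], [181, 178, 179], [179, 183, 190], [172, 187, 206], [142, 173, 211], [115, 161, 211], [107, 157, 210]]
250 [[147, 145, 144], [145, 144, 142], [143, 142, 140], [138, 134, 133], [133, 131, 134], [136, 143, 157], [136, 157, 186], [123, 161, 207], [112, 162, 215], [109, 161, 216]]
254 [[76, 76, 76], [66, 66, 66], [65, 63, 64], [82, 79, 80], [104, 103, 110], [115, 125, 145], [117, 144, 179], [114, 157, 205], [111, 162, 217], [111, 162, 218]]
247 [[87, 87, 88], [85, 85, 87], [83, 85, 89], [77, 86, 98], [69, 88, 111], [67, 91, 118], [68, 88, 113], [69, 80, 96], [77, 79, 86], [93, 93, 93], [106, 105, 104], [112, 113, 111], [115, 114, 113], [116, 117, 116]]
251 [[78, 81, 85], [78, 82, 89], [78, 85, 95], [73, 87, 105], [68, 90, 115], [70, 93, 118], [76, 93, 114], [86, 94, 105], [98, 100, 103], [110, 109, 109], [114, 113, 113], [116, 116, 114], [116, 116, 115], [116, 116, 116]]
255 [[67, 92, 121], [68, 94, 122], [67, 93, 121], [68, 94, 122], [68, 93, 121], [67, 94, 121], [65, 88, 113], [69, 82, 98], [75, 79, 85], [88, 87, 88], [102, 102, 101], [109, 109, 109], [113, 111, 111], [113, 112, 112]]
[ 0.6281 -0.1967  0.131 ] [ 0.4532 -0.1911  0.131 ] [ 0.54065 -0.1939   0.131  ] 0.1749
[ 0.6284 -0.2507  0.131 ] [ 0.4542 -0.2455  0.131 ] [ 0.5413 -0.2481  0.131 ] 0.17419999999999997
[ 0.6305 -0.157   0.131 ] [ 0.456  -0.1518  0.131 ] [ 0.54325 -0.1544   0.131  ] 0.17449999999999993
[ 0.6268 -0.2877  0.131 ] [ 0.4523 -0.2818  0.131 ] [ 0.53955 -0.28475  0.131  ] 0.17450000000000004
[ 0.6288 -0.1971  0.131 ] [ 0.6295 -0.2532  0.131 ] case far [ 0.6379 -0.2273  0.293 ] hookLN,RN [ 0.644  -0.1967  0.131 ] [ 0.6432 -0.2504  0.131 ]
case hook [ 0.6495 -0.2278  0.293 ] rail [ 0.6378 -0.2275  0.125 ]
```

Emit:
carry_out(increments=[{"linear": [-0.06,-0.035,0.1],"rotation": [0,0,0.05],"gripper": 0},{"linear": [-0.06,-0.035,0.2],"rotation": [0,0,0.05],"gripper": 0},{"linear": [-0.06,-0.03,0.3],"rotation": [0,0,0.045],"gripper": 0},{"linear": [0,0,0.3],"rotation": [0,0,0],"gripper": 0},{"linear": [0,0,0.3],"rotation": [0,0,0],"gripper": 0},{"linear": [0,0,0.2],"rotation": [0,0,0],"gripper": 0},{"linear": [0,0,0.1],"rotation": [0,0,0],"gripper": 0},{"linear": [0,0,0],"rotation": [0,0,0],"gripper": 0},{"linear": [0,0,0],"rotation": [0,0,0],"gripper": 0},{"linear": [0,0,0],"rotation": [0,0,0],"gripper": 0}])

```text
time: 10.9
eef_pos: [0.5417, -0.2219, 0.266]
orientation: [[1.0, -0.029, 0.001], [-0.029, -1.0, -0.0], [0.001, 0.0, -1.0]]
contact_force: [0.4, -0.4, -3.1]
grip_width: 0.0098
```

```bash
cat > look.py <<'E'
from h import *
import sys
k=sys.argv[1]
c=snap('wrist','w%s.png'%k); s=snap('side','s%s.png'%k)
o=status.get_obs(); print(o['time'],np.round(o['contact_force'],2),np.round(o['moment'],3),np.round(o['eef_pos'],4),round(o['grip_width'],4))
plan([0.5412,-0.2212,0.1635],-1.65,1,dec=3)
w=cv2.imread('pics/w%s.png'%k); s=cv2.imread('pics/s%s.png'%k)
a=cv2.resize(w[20:260,180:380],(500,600),interpolation=cv2.INTER_CUBIC)
b=cv2.resize(s[160:310,240:340],(300,450),interpolation=cv2.INTER_CUBIC)
b=np.vstack([b,np.zeros((150,300,3),np.uint8)])
cv2.imwrite('pics/l%s.png'%k,np.hstack([a,b]))
E
python3 look.py 7
```

```text
11.0 [-0.15  0.58 -4.08] [ 0.07   0.015 -0.005] [ 0.5416 -0.2218  0.2657] 0.0099
rv [ 0.02 -0.04 -0.03] d [-0.0004  0.0006 -0.1022]
([-0.011, -0.016, 2.556], [0.003, -0.007, -0.006])
```

View pics/l7.png

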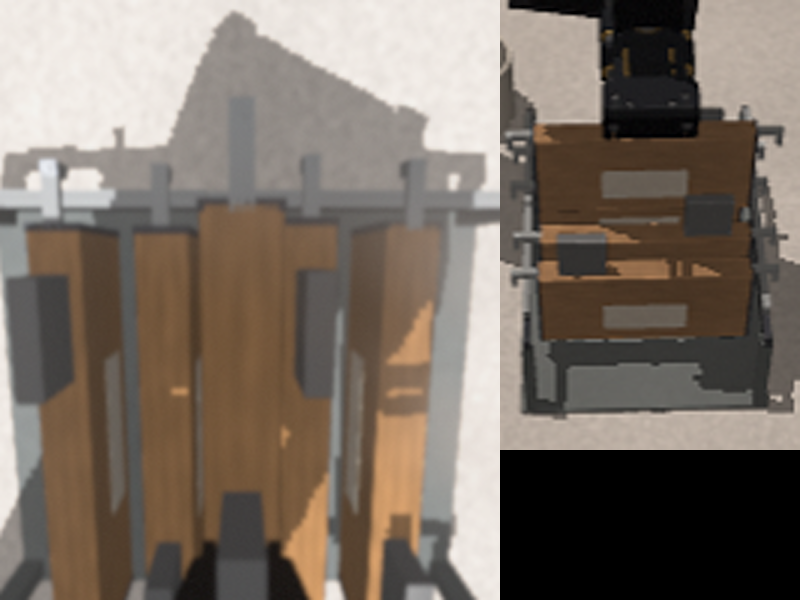

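```bash
cat > rel.py <<'E'
from h import *
import sys
k=sys.argv[1]; z=float(sys.argv[2]); a=[float(x) for x in sys.argv[3:9]] # LNu,v RNu,v Cu,v crop coords
c=load('w%s.png'%k)
g=lambda u,v,z:onz(c,180+u/2.5-.3,20+v/2.5-.3,z)
L=g(a[0],a[1],.131);Rr=g(a[2],a[3],.131);C=g(a[4],a[5],z)
sl=np.tan(np.radians(1.65))
for n,P in(('LN',L),('RN',Rr),('case',C)): print(n,np.round(P,4),'y at x=.5412:',round(P[1]+(P[0]-.5412)*sl,4))
E
python3 rel.py 7 0.233 161 180 311 180 241 150
```

```text
LN [ 0.6457 -0.1971  0.131 ] y at x=.5412: -0.1941
RN [ 0.6441 -0.2503  0.131 ] y at x=.5412: -0.2474
case [ 0.6418 -0.2254  0.233 ] y at x=.5412: -0.2225
```

Emit:
carry_out(increments=[{"linear": [0,-0.01,0.15],"rotation": [0,0,0],"gripper": 0},{"linear": [0,0,0.3],"rotation": [0,0,0],"gripper": 0},{"linear": [0,0,0.35],"rotation": [0,0,0],"gripper": 0},{"linear": [0,0,0.35],"rotation": [0,0,0],"gripper": 0},{"linear": [0,0,0.35],"rotation": [0,0,0],"gripper": 0},{"linear": [0,0,0.35],"rotation": [0,0,0],"gripper": 0},{"linear": [0,0,0.3],"rotation": [0,0,0],"gripper": 0},{"linear": [0,0,0.15],"rotation": [0,0,0],"gripper": 0},{"linear": [0,0,0],"rotation": [0,0,0],"gripper": 0},{"linear": [0,0,0],"rotation": [0,0,0],"gripper": 0}])

```text
time: 12.25
eef_pos: [0.5419, -0.2216, 0.1741]
orientation: [[1.0, -0.029, 0.001], [-0.029, -1.0, -0.001], [0.001, 0.001, -1.0]]
contact_force: [-0.5, -0.6, -2.2]
grip_width: 0.0099
```

```bash
python3 look.py 8
```

```text
12.35 [ 0.83  1.05 -4.14] [ 0.009  0.038 -0.007] [ 0.5418 -0.2216  0.1742] 0.0095
rv [ 0.03 -0.07 -0.03] d [-0.0006  0.0004 -0.0107]
([-0.017, -0.009, 0.267], [0.007, -0.015, -0.007])
```

View pics/l8.png

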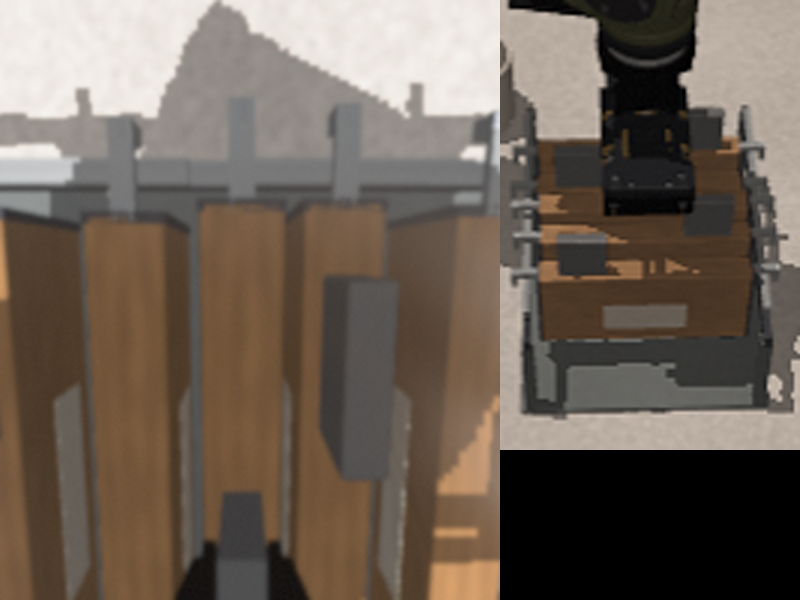

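```bash
python3 rel.py 8 0.1417 121 165 346 165 241 150
python3 - <<'E'
import cv2,numpy as np
im=cv2.imread('pics/w8.png')[70:106,215:330]
g=cv2.convertScaleAbs(im,alpha=2.2,beta=-120)
cv2.imwrite('pics/n8.png',cv2.resize(g,None,fx=6.5,fy=6.5,interpolation=cv2.INTER_CUBIC))
E
```

```text
LN [ 0.6408 -0.1964  0.131 ] y at x=.5412: -0.1935
RN [ 0.6392 -0.2501  0.131 ] y at x=.5412: -0.2473
case [ 0.6419 -0.2251  0.1417] y at x=.5412: -0.2222
```

View pics/n8.png

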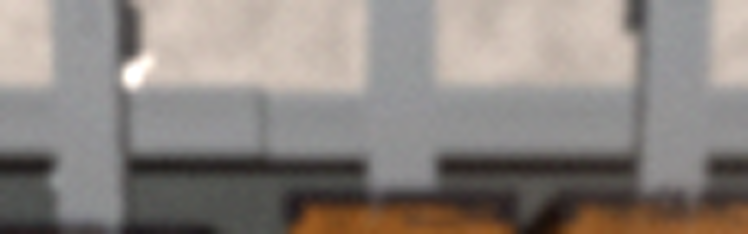

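Run:
```python
from h import *
c=load('w8.png')
for u in (255.1,):
  for z in(.125,.12):
    P=onz(c,u,89,z);print(np.round(P,4),P[1]+(P[0]-.5412)*.0288)
c=load('w2.png')
im=cv2.imread('pics/w2.png').astype(int).mean(2)
for v in (15,16,17,18): print(v,im[v,255:285].astype(int))
for u in (260,264,267,271,275):
    P=onz(c,u,16,.125);print(u,round(P[1]+(P[0]-.5412)*.0288,4))
```

```text
[ 0.6391 -0.212   0.125 ] -0.2092272299285143
[ 0.6396 -0.2117  0.12  ] -0.20889845730427042
15 [201 202 202 203 202 203 203 201 187 174 188 204 208 209 208 207 206 200
 194 196 202 204 205 204 204 205 203 204 204 204]
16 [204 205 204 205 206 206 205 203 190 173 184 198 201 201 196 192 189 186
 185 192 202 205 205 205 205 206 206 205 204 205]
17 [206 205 206 206 206 206 206 206 195 183 190 199 201 196 184 168 160 159
 168 188 202 207 206 206 206 207 206 206 206 206]
18 [195 195 196 194 195 195 196 194 190 188 197 201 198 188 169 145 133 135
 149 173 188 193 194 196 196 196 195 197 196 196]
260 -0.2058
264 -0.2096
267 -0.2125
271 -0.2163
275 -0.2201
```

Emit:
carry_out(increments=[{"linear": [0,0.02,0.06],"rotation": [0,0,0],"gripper": 0},{"linear": [-0.01,0,0.06],"rotation": [0,0,0],"gripper": 0},{"linear": [0,0,0.05],"rotation": [0,0,0],"gripper": 0},{"linear": [0,0,0.04],"rotation": [0,0,0],"gripper": 0},{"linear": [0,0,0.02],"rotation": [0,0,0],"gripper": 0},{"linear": [0,0,0.01],"rotation": [0,0,0],"gripper": 0},{"linear": [0,0,0],"rotation": [0,0,0],"gripper": 0},{"linear": [0,0,0],"rotation": [0,0,0],"gripper": 0},{"linear": [0,0,0],"rotation": [0,0,0],"gripper": 0},{"linear": [0,0,0],"rotation": [0,0,0],"gripper": 0}])

```text
time: 13.6
eef_pos: [0.541, -0.2222, 0.1638]
orientation: [[1.0, -0.029, 0.0], [-0.029, -1.0, -0.0], [0.0, 0.0, -1.0]]
contact_force: [-0.0, -0.8, -3.6]
grip_width: 0.0104
```

```bash
python3 look.py 9;python3 - <<'E'
from h import *
F=[]
for i in range(3): camera('wrist'); o=status.get_obs(); F.append(np.r_[o['contact_force'],o['moment'],o['eef_pos']])
print(np.round(F,3))
E
```

```text
13.7 [ 0.02 -0.65 -3.43] [ 0.06  -0.029  0.025] [ 0.541  -0.2221  0.1638] 0.0099
rv [ 0.   -0.   -0.03] d [ 0.0002  0.0009 -0.0003]
([0.004, -0.024, 0.007], [0.0, -0.001, -0.006])
[[-0.14  -0.317 -3.331  0.061 -0.008  0.011  0.541 -0.222  0.164]
 [ 0.429 -0.446 -3.018  0.05  -0.    -0.02   0.541 -0.222  0.164]
 [ 0.184  0.868 -2.871 -0.006 -0.008 -0.037  0.541 -0.222  0.164]]
```

Emit:
carry_out(increments=[{"linear": [0,0,0.01],"rotation": [0,0,0],"gripper": 0},{"linear": [0,0,0],"rotation": [0,0,0],"gripper": 0},{"linear": [0,0,0.01],"rotation": [0,0,0],"gripper": 0},{"linear": [0,0,0],"rotation": [0,0,0],"gripper": 0},{"linear": [0,0,0.01],"rotation": [0,0,0],"gripper": 0},{"linear": [0,0,0],"rotation": [0,0,0],"gripper": 0},{"linear": [0,0,0],"rotation": [0,0,0],"gripper": 0},{"linear": [0,0,0],"rotation": [0,0,0],"gripper": 0},{"linear": [0,0,0],"rotation": [0,0,0],"gripper": 0},{"linear": [0,0,0],"rotation": [0,0,0],"gripper": 0}])

```text
time: 15.1
eef_pos: [0.5411, -0.2222, 0.1633]
orientation: [[1.0, -0.029, 0.0], [-0.029, -1.0, -0.0], [0.0, 0.0, -1.0]]
contact_force: [-3.7, 0.9, 5.5]
grip_width: 0.0099
```

```bash
cat > ff.py <<'E'
from h import *
F=[]
for i in range(4): camera('wrist'); o=status.get_obs(); F.append(np.r_[o['contact_force'],o['moment'],o['eef_pos']])
print(o['time'],np.round(np.mean(F,0),4), np.round(np.std(F,0),2)[:3],'R',np.round(o['orientation'],4).tolist())
E
python3 ff.py
```

```text
15.3 [-3.8507  1.4411  5.9472  0.4139  0.7627 -0.0064  0.5411 -0.2222  0.1633] [0.46 0.91 0.7 ] R [[0.9996, -0.0294, 0.0003], [-0.0294, -0.9996, -0.0001], [0.0003, 0.0001, -1.0]]
```

```bash
python3 look.py 10
python3 - <<'E'
from h import *
snap('scene','c10.png'); c=cv2.imread('pics/c10.png'); s=cv2.imread('pics/s10.png')
a=cv2.resize(c[145:265,190:310],(400,400),interpolation=cv2.INTER_CUBIC);b=cv2.resize(s[180:300,240:340],(400,480),interpolation=cv2.INTER_CUBIC)[:400]
cv2.imwrite('pics/m10.png',np.hstack([a,b]))
E
```

```text
15.4 [-3.67  2.23  6.14] [ 0.363  0.813 -0.051] [ 0.5411 -0.2222  0.1633] 0.01
rv [ 0.01 -0.02 -0.03] d [0.0001 0.001  0.0002]
([0.002, -0.024, -0.004], [0.002, -0.003, -0.006])
```

View pics/l10.png

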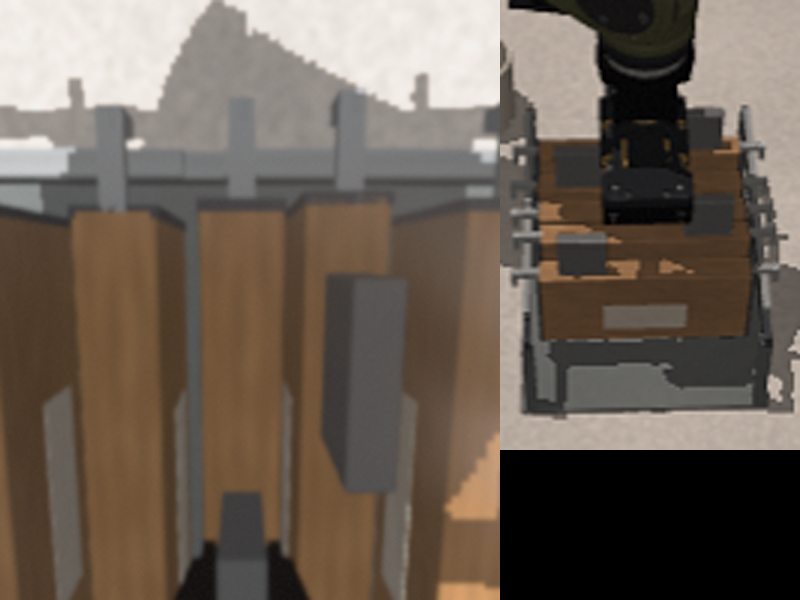

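View pics/m10.png

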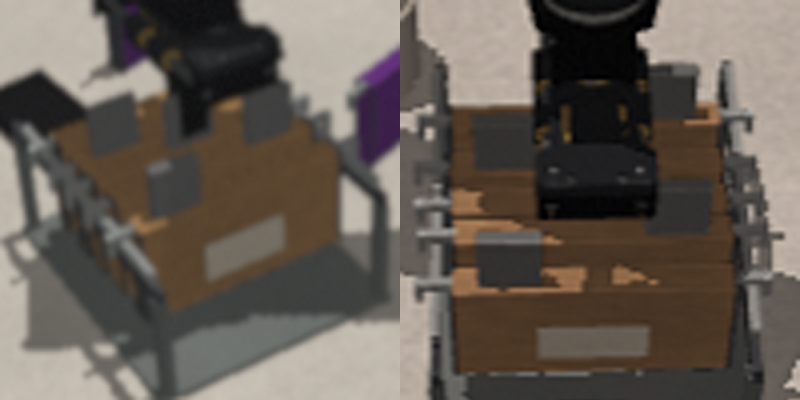

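Emit:
carry_out(increments=[{"linear": [0,0,-0.01],"rotation": [0,0,0],"gripper": 0},{"linear": [0,0,0],"rotation": [0,0,0],"gripper": 0},{"linear": [0,-0.02,0],"rotation": [0,0,0],"gripper": 0},{"linear": [0,-0.02,0],"rotation": [0,0,0],"gripper": 0},{"linear": [0,-0.02,0],"rotation": [0,0,0],"gripper": 0},{"linear": [0,-0.02,0],"rotation": [0,0,0],"gripper": 0},{"linear": [0,-0.02,0],"rotation": [0,0,0],"gripper": 0},{"linear": [0,0,0],"rotation": [0,0,0],"gripper": 0},{"linear": [0,0,0],"rotation": [0,0,0],"gripper": 0},{"linear": [0,0,0],"rotation": [0,0,0],"gripper": 0}])

```text
time: 16.7
eef_pos: [0.5416, -0.2183, 0.1633]
orientation: [[1.0, -0.029, 0.001], [-0.029, -1.0, -0.0], [0.001, 0.0, -1.0]]
contact_force: [2.8, -2.6, 4.5]
grip_width: 0.0096
```

```bash
python3 rel.py 10 .131 112 165 350 165 241 150; python3 ff.py
```

```text
LN [ 0.6389 -0.1966  0.131 ] y at x=.5412: -0.1938
RN [ 0.6373 -0.2502  0.131 ] y at x=.5412: -0.2474
case [ 0.6412 -0.2257  0.131 ] y at x=.5412: -0.2228
16.9 [ 2.0639 -3.4822  5.0637 -0.683  -0.1201 -0.0282  0.5415 -0.2183  0.1633] [0.3  0.43 0.75] R [[0.9996, -0.0294, 0.0012], [-0.0294, -0.9996, -0.0004], [0.0012, 0.0003, -1.0]]
```

Emit:
carry_out(increments=[{"linear": [0,-0.02,0],"rotation": [0,0,0],"gripper": 0},{"linear": [0,-0.02,0],"rotation": [0,0,0],"gripper": 0},{"linear": [0,-0.02,0],"rotation": [0,0,0],"gripper": 0},{"linear": [0,-0.02,0],"rotation": [0,0,0],"gripper": 0},{"linear": [0,-0.02,0],"rotation": [0,0,0],"gripper": 0},{"linear": [0,-0.01,0],"rotation": [0,0,0],"gripper": 0},{"linear": [0,0,0],"rotation": [0,0,0],"gripper": 0},{"linear": [0,0,0],"rotation": [0,0,0],"gripper": 0},{"linear": [0,0,0],"rotation": [0,0,0],"gripper": 0},{"linear": [0,0,0],"rotation": [0,0,0],"gripper": 0}])

```text
time: 18.15
eef_pos: [0.5413, -0.2137, 0.163]
orientation: [[1.0, -0.029, 0.0], [-0.029, -1.0, 0.0], [0.0, -0.0, -1.0]]
contact_force: [0.1, 0.2, -4.0]
grip_width: 0.0097
```

```bash
python3 ff.py; python3 look.py 11
```

```text
18.35 [-0.1728 -0.0314 -3.4298  0.0264  0.0264 -0.0057  0.5413 -0.2138  0.163 ] [0.27 0.46 0.24] R [[0.9996, -0.0294, 0.0001], [-0.0294, -0.9996, 0.0], [0.0001, -0.0, -1.0]]
18.45 [-0.41 -0.14 -3.41] [ 0.047  0.019 -0.029] [ 0.5412 -0.2137  0.163 ] 0.01
rv [-0.   -0.   -0.03] d [-0.     -0.0075  0.0005]
([0.004, 0.186, -0.013], [-0.0, -0.0, -0.007])
```

View pics/l11.png

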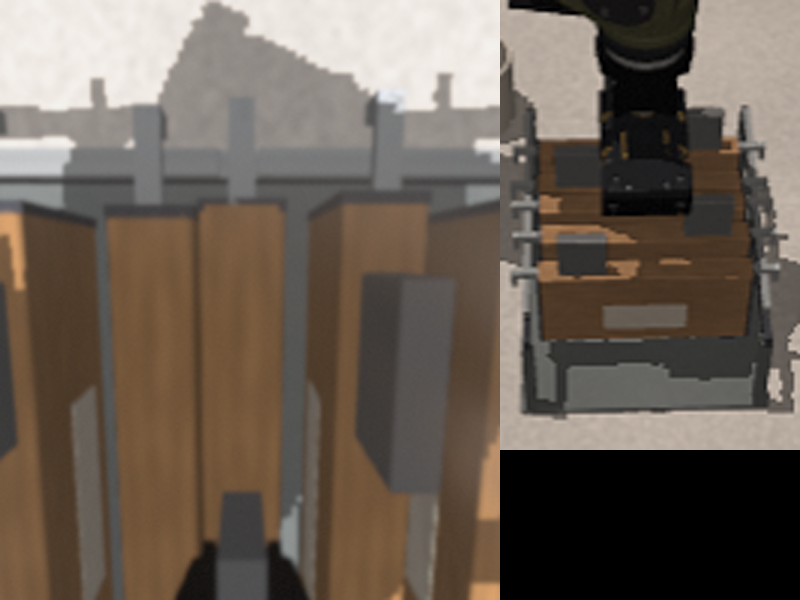

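Emit:
carry_out(increments=[{"linear": [0,0,0.02],"rotation": [0,0,0],"gripper": 0},{"linear": [0,0,0.02],"rotation": [0,0,0],"gripper": 0},{"linear": [0,0,0.02],"rotation": [0,0,0],"gripper": 0},{"linear": [0,0,0.01],"rotation": [0,0,0],"gripper": 0},{"linear": [0,0,0.01],"rotation": [0,0,0],"gripper": 0},{"linear": [0,0,0],"rotation": [0,0,0],"gripper": 0},{"linear": [0,0,0],"rotation": [0,0,0],"gripper": 0},{"linear": [0,0,0],"rotation": [0,0,0],"gripper": 0},{"linear": [0,0,0],"rotation": [0,0,0],"gripper": 0},{"linear": [0,0,0],"rotation": [0,0,0],"gripper": 0}])

```text
time: 19.7
eef_pos: [0.5412, -0.2138, 0.1597]
orientation: [[1.0, -0.029, 0.0], [-0.029, -1.0, 0.0], [0.0, -0.0, -1.0]]
contact_force: [-0.8, -0.7, -2.5]
grip_width: 0.0097
```

```bash
python3 ff.py
```

```text
19.9 [-0.0943  0.3616 -3.8549  0.0246  0.0229 -0.0214  0.5412 -0.2138  0.1597] [0.2  0.67 0.38] R [[0.9996, -0.0294, -0.0], [-0.0294, -0.9996, -0.0], [-0.0, 0.0, -1.0]]
```

Emit:
carry_out(increments=[{"linear": [0,0,0.01],"rotation": [0,0,0],"gripper": 0},{"linear": [0,0,0.01],"rotation": [0,0,0],"gripper": 0},{"linear": [0,0,0.01],"rotation": [0,0,0],"gripper": 0},{"linear": [0,0,0],"rotation": [0,0,0],"gripper": 0},{"linear": [0,0,0.005],"rotation": [0,0,0],"gripper": 0},{"linear": [0,0,0],"rotation": [0,0,0],"gripper": 0},{"linear": [0,0,0],"rotation": [0,0,0],"gripper": 0},{"linear": [0,0,0],"rotation": [0,0,0],"gripper": 0},{"linear": [0,0,0],"rotation": [0,0,0],"gripper": 0},{"linear": [0,0,0],"rotation": [0,0,0],"gripper": 0}])

```text
time: 21.15
eef_pos: [0.5413, -0.2138, 0.1584]
orientation: [[1.0, -0.029, 0.0], [-0.029, -1.0, -0.0], [0.0, 0.0, -1.0]]
contact_force: [-1.3, 0.8, -3.2]
grip_width: 0.01
```

```bash
python3 ff.py; python3 look.py 12
python3 - <<'E'
from h import *
snap('scene','c12.png')
E
```

```text
21.35 [-0.3774  0.7745 -2.1258  0.0766  0.1387  0.0047  0.5413 -0.2138  0.1584] [0.8  0.33 0.3 ] R [[0.9996, -0.0294, 0.0], [-0.0294, -0.9996, -0.0], [0.0, 0.0, -1.0]]
21.45 [-0.86  0.56 -1.71] [ 0.095  0.098 -0.007] [ 0.5413 -0.2138  0.1584] 0.0101
rv [ 0.   -0.   -0.03] d [-0.0001 -0.0074  0.0051]
([0.004, 0.186, -0.127], [0.0, -0.001, -0.006])
```

View pics/l12.png

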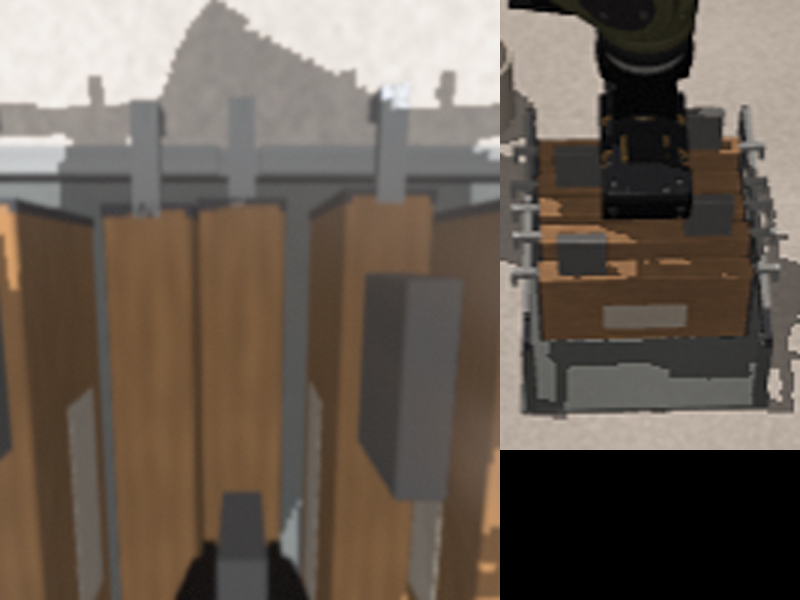

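Emit:
carry_out(increments=[{"linear": [0,0,0.01],"rotation": [0,0,0],"gripper": 0},{"linear": [0,0,0],"rotation": [0,0,0],"gripper": 0},{"linear": [0,0,0],"rotation": [0,0,0],"gripper": 0},{"linear": [0,0,0],"rotation": [0,0,0],"gripper": 0},{"linear": [0,0,0],"rotation": [0,0,0],"gripper": 0},{"linear": [0,0,0],"rotation": [0,0,0],"gripper": 0},{"linear": [0,0,0],"rotation": [0,0,0],"gripper": 0},{"linear": [0,0,0],"rotation": [0,0,0],"gripper": 0},{"linear": [0,0,0],"rotation": [0,0,0],"gripper": 0},{"linear": [0,0,0],"rotation": [0,0,0],"gripper": 0}])

```text
time: 22.75
eef_pos: [0.5413, -0.2138, 0.1583]
orientation: [[1.0, -0.029, 0.0], [-0.029, -1.0, -0.0], [0.0, 0.0, -1.0]]
contact_force: [-2.9, 2.3, 5.6]
grip_width: 0.0096
```

```bash
python3 ff.py
```

```text
22.95 [-3.5913  1.661   4.947   0.369   0.6923  0.0344  0.5413 -0.2138  0.1583] [0.49 0.19 0.67] R [[0.9996, -0.0293, 0.0002], [-0.0293, -0.9996, -0.0001], [0.0002, 0.0001, -1.0]]
```

Emit:
carry_out(increments=[{"linear": [0,0,-0.005],"rotation": [0,0,0],"gripper": 0},{"linear": [0,0,0],"rotation": [0,0,0],"gripper": 0.12},{"linear": [0,0,0],"rotation": [0,0,0],"gripper": 0.2},{"linear": [0,0,0],"rotation": [0,0,0],"gripper": 0.3},{"linear": [0,0,0],"rotation": [0,0,0],"gripper": 0.35},{"linear": [0,0,0],"rotation": [0,0,0],"gripper": 0.35},{"linear": [0,0,0],"rotation": [0,0,0],"gripper": 0.35},{"linear": [0,0,0],"rotation": [0,0,0],"gripper": 0.35},{"linear": [0,0,0],"rotation": [0,0,0],"gripper": 0.35},{"linear": [0,0,0],"rotation": [0,0,0],"gripper": 0.35}])

```text
time: 24.2
eef_pos: [0.5413, -0.2138, 0.1582]
orientation: [[1.0, -0.029, 0.0], [-0.029, -1.0, -0.0], [0.0, 0.0, -1.0]]
contact_force: [-0.1, -1.1, 0.1]
grip_width: 0.0333
```

```bash
python3 look.py 13
```

```text
24.3 [ 0.63 -0.92  0.16] [0.005 0.046 0.006] [ 0.5412 -0.2137  0.1581] 0.0332
rv [-0.   -0.   -0.03] d [-0.     -0.0075  0.0054]
([0.004, 0.186, -0.134], [-0.0, -0.0, -0.006])
```

View pics/w13.png

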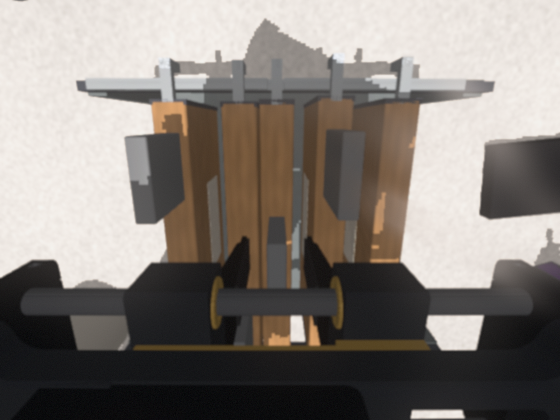

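Released cleanly, with forces near zero. Lifting straight up now.

Emit:
carry_out(increments=[{"linear": [0,0,-0.1],"rotation": [0,0,0],"gripper": 0.35},{"linear": [0,0,-0.2],"rotation": [0,0,0],"gripper": 0.35},{"linear": [0,0,-0.4],"rotation": [0,0,0],"gripper": 0.35},{"linear": [0,0,-0.5],"rotation": [0,0,0],"gripper": 0.35},{"linear": [0,0,-0.6],"rotation": [0,0,0],"gripper": 0.35},{"linear": [-0.5,0,-0.6],"rotation": [0,0,0],"gripper": 0.35},{"linear": [-0.5,0,-0.6],"rotation": [0,0,0],"gripper": 0.35},{"linear": [-0.5,0,-0.5],"rotation": [0,0,0],"gripper": 0.35},{"linear": [-0.4,0,0],"rotation": [0,0,0],"gripper": 0.35},{"linear": [0,0,0],"rotation": [0,0,0],"gripper": 0.35}])

```text
time: 25.55
eef_pos: [0.4646, -0.2115, 0.2983]
orientation: [[1.0, -0.03, 0.001], [-0.03, -1.0, -0.0], [0.001, 0.0, -1.0]]
contact_force: [0.2, -0.3, 0.3]
grip_width: 0.033
```

Run:
```python
from h import *
for i in range(3): c=snap('wrist','w14.png')
snap('side','s14.png');snap('scene','c14.png')
o=status.get_obs();print(o['time'],o['eef_pos'],o['contact_force'])
a=cv2.resize(cv2.imread('pics/w14.png')[0:250,130:410],(560,500),interpolation=cv2.INTER_CUBIC)
cv2.imwrite('pics/w14b.png',a)
s=cv2.imread('pics/s14.png');cv2.imwrite('pics/s14b.png',cv2.resize(s[180:310,230:350],None,fx=4.5,fy=4.5,interpolation=cv2.INTER_CUBIC))
```

```text
25.8 [ 0.46537282 -0.21137562  0.29707751] [-0.03433111  0.02778229 -0.16467997]
```

View pics/w14b.png

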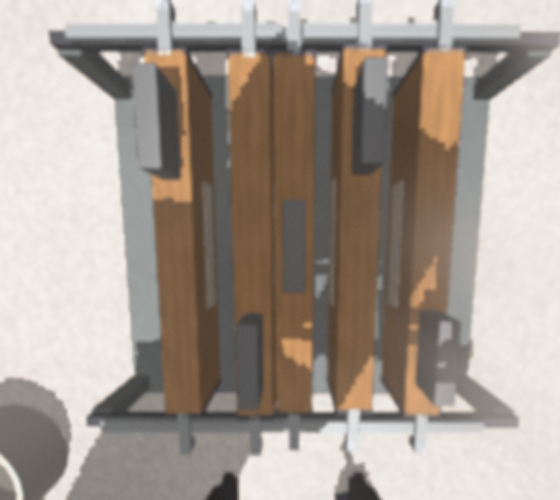

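View pics/s14b.png

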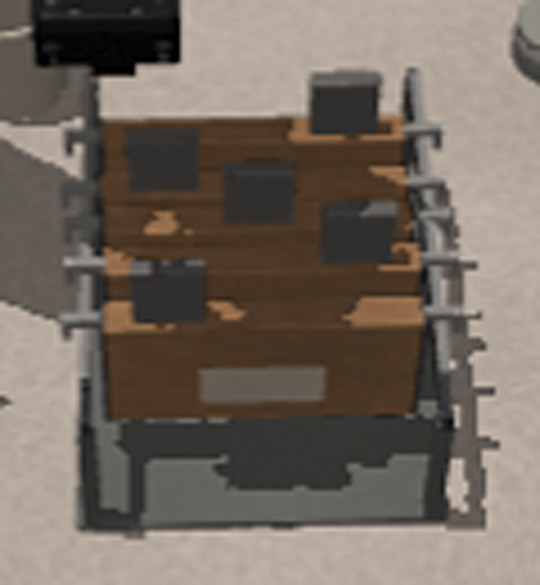

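The wrist picture shows the case at column ~294 of the crop, upright between left_near (~250) and right_near (~360). All the hooks are on the rails and nothing else has been disturbed, so I'm handing it in.

Run:
```python
from h import *
r.close_job(); print(status.get_obs()['time'])
```

```text
the job is handed in; nothing more can be done
the job is handed in; nothing more can be done
```

The case is hanging in the notches and released. I handed the job in at about 26 s of the 56 s allowed; no verdict was reported.

- **What I did:** I lifted the case out of the sorter by its tab and lowered it into the gap, about 2 mm right of the middle so the hooks landed clear of the notch. Once it rested on the plain rail tops with about 9 N, I slid it about 8.5 mm to the left. There the rail load vanished, and I lowered it 5 mm until it seated with about 8 N and let go.
- **Last checks:**
    - The gripper sat 5.0 mm lower when the case was seated than when it rested on the plain rail, which matches the notch depth.
    - Forces were near zero after release.
    - The final wrist and side pictures show the case upright between left_near and right_near, with all four neighbours still hung. left_near sits against the case and looked nudged by no more than a millimetre or so. I saw no sign that the mug, tin or drive had moved, but I did not measure them.
- **What disagreed:**
    - The wrist camera read about 0.8 mm off the arm's own position sideways, and I allowed for that.
    - Pressing down also gave about 3 to 4 N sideways, which I took for friction at the hooks because it disappeared once they were free over the notches.

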